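# Turn a nail-colour plaque over and hang it up for the client

## Task

The mint-green nail-colour plaque lies with its colours face down on the low plinth. Turn it over and hang it by its hole on the empty peg of the display stand, so that its colours look outwards, away from the board; you may prop it on end against the pink sloped rest to change your grip. Let it hang still and leave the bottles, jar, file and brush where they are.

Things in the scene. Friction and masses are not known exactly. Their poses are not given: they have to be found in the camera images.
- plaque: mint-green colour plaque, rigid, 160 x 64 x 8 mm, about 100 g. 12 nail-colour samples on its colour face, dark film on its back. Origin: centre of the colour face; x along it to the end with the hole (end edges at -80 and +80 mm), y across (edges -32 and +32 mm), z through it from colour face (0) to back (8 mm). Starts back up on the plinth, hole end roughly towards the robot
- plaque_hole (a point): centre of the plaque's round hanging hole, 18 mm in diameter, on the plaque's centre line 28 mm from its end edge, half way through the thickness
- plaque_view (a point): point in the air 60 mm straight out from the centre of the plaque's colour face (shows which way the colours look); axes as the plaque's
- plinth: fixed low black plinth under the plaque, 120 x 36 x 18 mm high, origin at the centre of its underside, x along it; the plaque overhangs its long sides by about 14 mm each
- peg: the empty steel peg of the display stand, fixed: 8 mm thick round rod. Origin where it leaves the board, 200 mm above the desk; x points level out of the board towards the client's side, z up. The rod runs 52 mm outwards from the origin and rises 10 degrees on the way
- stand: fixed display stand with three pegs at y = -88, 0, +88 mm, any one of them empty. Origin at desk height under the front face of its white board; x out of the board (pegs side), y along it. Board 280 wide, 14 thick, 136 to 206 mm above the desk; wooden foot 14 mm high, x -80 to +50, y -150 to +150 mm
- full_a: a taken peg of the stand with its fixed light-grey plaque; origin and axes as the empty peg's. The plaque, 64 mm wide, reaches from 25 mm above to 135 mm below the origin and up to 15 mm out from the board
- full_b: as full_a, with a dark-grey plaque
- rest: fixed pink sloped rest for propping the plaque on end; origin under it at desk height, directly below rest_foot; -x is its open side, z up, y across. Foot plate 12 mm thick, x -40 to +80, y -50 to +50 mm; a lip 12 mm high above the foot plate keeps the propped end in, its inner face at x = -16 mm
- rest_foot (a point): where the leaning panel of the rest meets the top of its foot plate, 12 mm above the desk; axes as the rest's. From here the panel, 50 mm wide and 95 mm long up the slope, leans back 20 degrees from upright towards +x
- polish_red: bystander, loose: red polish bottle, 32 mm across, 78 mm tall; origin at the centre of its underside; to be left alone
- polish_pink: bystander, loose: pink polish bottle, 32 mm across, 78 mm tall; origin at the centre of its underside; to be left alone
- polish_teal: bystander, loose: teal polish bottle with white cap, 32 mm across, 78 mm tall; origin at the centre of its underside; to be left alone
- cream: bystander, loose: cream jar, 64 mm across, 50 mm tall; origin at the centre of its underside; to be left alone
- file: bystander, loose: nail file 178 x 22 x 5 mm lying flat, x along it; origin at the centre of its underside; to be left alone
- brush: bystander, loose: cleaning brush 160 mm long lying flat, x along it; origin at the centre of its underside; to be left alone
Not all that is in view belongs to the job. Of the things like the plaque, leave any that is blue or orange; of the rest the larger one is meant.

How it is judged:
By the outcome, as a careful person would: the job done as asked, in the order asked, and still so for the second after the job is handed in, with the robot touching nothing.
It also fails if it takes over 70 s, if anything falls off the work surface, if the arm or the gripper's body presses on something with over 40 N, if the wrist force passes 120 N, or if a joint passes its speed limit or range.

## Robot

A 6-joint arm with a two-finger parallel gripper is mounted at the origin on the work surface. World frame = base frame: x ahead of the robot, y to its left, z up, the work surface at z = 0. Lengths are in m, angles in rad, forces in N, time in s.
With the tool pointing down it reaches from about 0.375 to 0.9 m from the base axis. Payload 3.1 kg.
Tool frame: the origin (TCP) lies midway between the tips of the shut fingers; the grasp point (between the pads) lies 19 mm behind it; z points along the fingers, y is the line along which they close (so a half turn about z gives the same grasp; the last joint's range is limited). The gripper opens to 87 mm and grips with 3 to 60 N. Pads are 19 mm wide; open, the fingers measure 117 mm over their backs; the gripper's body (75 mm by 190 mm) begins 51 mm behind the grasp point.
Start: joints at [0.971, 0.527, 1.433, -0, 1.181, -0.178], TCP at [0.256, 0.57, 0.223] pointing down, gripper open.
Joint ranges: [-3.08, 3.08], [-0.75, 2.2], [0.22, 2.44], [-1.43, 4.57], [0, 2.65], [-2.85, 2.85]. Speed limits (rad/s): [2.79, 2.79, 3.14, 3.14, 3.14, 3.14].

## Interface

Orientations are given as a unit quaternion [w, x, y, z].
In Python, from workcell import manip gives the robot as it stands.
- The arm moves only by the tool step_arm, never from a script. Its argument "motion" is text: rows parted by semicolons, each of 7 numbers parted by spaces: the turn, a rotation vector about the tool's x, y, z in units of 5 degrees (1.0 is 5 degrees), then the shift along the tool's x, y, z in units of 30 mm (1.0 is 30 mm), then the opening, from 0 (shut) to 1 (fully open). In form: ax ay az tx ty tz claw; .... A call has 1 to 20 rows; each row shifts and turns the commanded pose from where the row before left it, along the tool's axes as they then stand; what a row does not reach is not made up. A row lasts 1/10 s, in which the tool goes at most 50 mm and 8.59 degrees, less where a joint would pass 70% of its speed; a pose out of reach is approached as far as the arm can. A call is refused whole if a number of a shift passes 1 or a number of a turn 1, either way. A call with a gripper value outside its range is refused whole. The fingers move at their own pace and stop on an object; the grip force is fixed at half the most. Time passes only in rows, so rows that do not move let the fingers close. It gives the time, the measured TCP pose, the force, the opening and the grip force at its end, in the units of the state.
- manip.sense(): the state, without advancing time (a new reading comes with each control period).
- manip.capture(name): name is "scene" or "top" or "wrist"; returns a dict with "img" (384x512x3 uint8, blue, green, red), "vfov" (degrees; the focal length in pixels is half the picture's height over the tangent of half this angle, whatever the lens; pixels are square), "cx", "cy" (the principal point, pixels), "view" (4x4, takes a point from world to camera coordinates). Camera axes: x right, y down, z forward; pixel columns grow to the right and rows downward; lengths in m; the calibration is good to about 2 mm. The wrist camera is an equidistant fisheye: a pixel r from the principal point sees the ray r / f radians off the axis. A picture is of the moment at which its call begins. There is no depth.
- manip.sign_off(): hands the job in; it is judged then, once.
The state is a dict: "time": time; "qpos": joint angles; "dq": joint speeds; "tau": joint torques, N m; "tool_pos": TCP position; "tool_rot": TCP orientation; "contact_force": force on the tool from outside, world axes, zero at the start; "moment": the same for the moment, N m; "finger_gap": opening from 0.0 (shut) to 1.0 (fully open); "gripper_force": force on a finger pad.
Only numpy, scipy, OpenCV 4.12 (cv2) and the standard library are available. Lean on these libraries where they do the work, as an engineer would, in place of code of your own. Each camera call takes 0.05 s, during which the arm holds its last target. There are 200 camera calls.

## Working session

There is one attempt and no reset: what is moved stays moved. The work goes in short steps, Python scripts to look and compute and a tool call to move; the robot and the scene stay as the last step left them, time stands still between calls to the robot, and variables do not carry over. Pictures are saved under pics/ and viewed, at most 10 in all, crops included, and the job is handed in when it is done.

Besides the shell and the picture viewer there is one more tool, called after "Request:" as name(argument=value, ...) on one line, values as JSON. step_arm: Moves the arm, as the interface text tells. Its arguments: {"type":"object","properties":{"motion":{"type":"string"}},"required":["motion"]}

```bash
mkdir -p pics; ls; python3 - <<'E'
from workcell import manip
import cv2,numpy as np,pickle
for n in("scene","top"):
    c=manip.capture(n); cv2.imwrite(f"pics/{n}0.png",c["img"]); pickle.dump(c,open(f"{n}0.pkl","wb"))
    print(n,c["vfov"],c["cx"],c["cy"],np.round(c["view"],4).tolist())
print(manip.sense())
E
```

```text
pics
scene 52.19863803862058 253.73604898962535 196.76030014525122 [[-0.6873, 0.7262, 0.0149, 0.3282], [0.4619, 0.4528, -0.7626, -0.1541], [-0.5605, -0.5173, -0.6467, 1.5117], [0.0, 0.0, 0.0, 1.0]]
top 48.57960987829798 253.0747491353978 187.75715344054638 [[-0.0107, -0.9999, -0.0017, 0.0598], [-0.9895, 0.0109, -0.1441, 0.4948], [0.1441, 0.0001, -0.9896, 1.4156], [0.0, 0.0, 0.0, 1.0]]
{'time': 0.1, 'qpos': array([ 9.70500088e-01,  5.28373452e-01,  1.43372682e+00, -1.13676035e-05,
        1.18140091e+00, -1.78480677e-01]), 'dq': array([-0.00052861, -0.00128005, -0.0018077 ,  0.00049323, -0.00014841,
       -0.00031907]), 'tau': array([-1.49899465e-04, -4.40989459e+01, -1.77151036e+01,  6.35112100e-02,
        5.34151972e-02, -3.86100385e-05]), 'tool_pos': array([0.255487  , 0.56970084, 0.22168439]), 'tool_rot': array([-3.57397488e-04,  2.09345441e-01,  9.77841283e-01, -8.84824409e-04]), 'contact_force': array([-0.83739449, -0.04093898, -0.47243875]), 'moment': array([0.00972828, 0.0325242 , 0.02066052]), 'gripper_force': 0.0, 'finger_gap': 1.0011960307680647}
```

View pics/scene0.png

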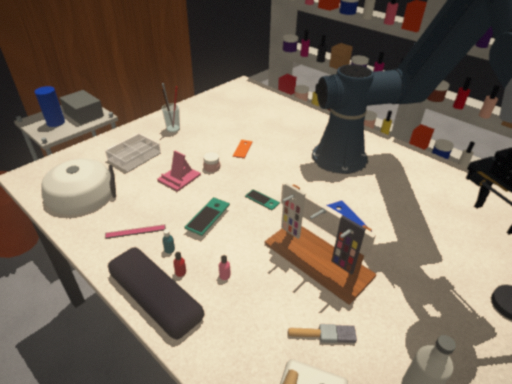

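View pics/top0.png

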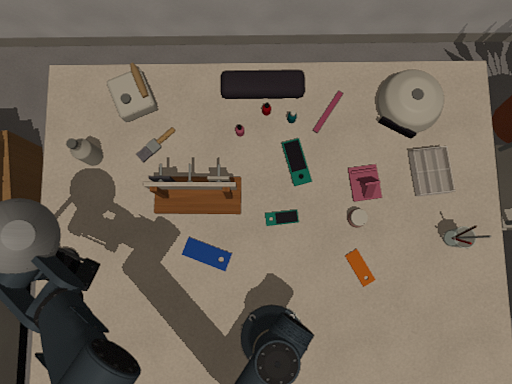

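Candidates: the large mint plaque at top (297,160) / scene (208,217), a small mint one at top (282,217) / scene (263,199), a blue one at top (207,253) and an orange one at top (360,267). I rule out blue and orange and take the larger mint one, top (297,160). I'll check that with a crop and measure it.

```bash
cat > h.py <<'E'
import numpy as np,cv2,pickle
from scipy.spatial.transform import Rotation as R
def ray(c,uv,fish=False):
    V=np.array(c["view"]);f=c["img"].shape[0]/2/np.tan(np.radians(c["vfov"]/2))
    p=(np.atleast_2d(uv).astype(float)-[c["cx"],c["cy"]])/f
    if fish:
        r=np.linalg.norm(p,axis=1,keepdims=True); d=np.hstack([p/np.maximum(r,1e-9)*np.sin(r),np.cos(r)])
    else: d=np.hstack([p,np.ones((len(p),1))])
    d=d/np.linalg.norm(d,axis=1,keepdims=True)
    return -V[:3,:3].T@V[:3,3], d@V[:3,:3]
def plane(c,uv,z,fish=False):
    o,d=ray(c,uv,fish); return o+d*((z-o[2])/d[:,2])[:,None]
def tri(cs,uvs,fish):
    A=0;b=0
    for c,uv,f in zip(cs,uvs,fish):
        o,d=ray(c,uv,f);P=np.eye(3)-np.outer(d[0],d[0]);A=A+P;b=b+P@o
    return np.linalg.solve(A,b)
def proj(c,X,fish=False):
    V=np.array(c["view"]);f=c["img"].shape[0]/2/np.tan(np.radians(c["vfov"]/2))
    p=np.atleast_2d(X)@V[:3,:3].T+V[:3,3]
    if fish:
        r=np.linalg.norm(p[:,:2],axis=1,keepdims=True);q=p[:,:2]/r*np.arctan2(r,p[:,2:])
    else: q=p[:,:2]/p[:,2:]
    return q*f+[c["cx"],c["cy"]]
E
python3 - <<'E'
from h import *
t=pickle.load(open("top0.pkl","rb"));s=pickle.load(open("scene0.pkl","rb"))
a=cv2.resize(t["img"][130:225,140:330],None,fx=4,fy=4,interpolation=cv2.INTER_CUBIC)[:, :760]
b=cv2.resize(s["img"][170:310,180:380],None,fx=2,fy=2,interpolation=cv2.INTER_CUBIC)
b=cv2.copyMakeBorder(b[:220],0,0,0,760-b.shape[1],cv2.BORDER_CONSTANT)
cv2.imwrite("pics/crop1.png",np.vstack([a,b]))
for n,c in(("top",t),("scene",s)):
    hsv=cv2.cvtColor(c["img"],cv2.COLOR_BGR2HSV)
    for name,lo,hi,z in(("green",(70,120,40),(90,255,255),.026),("brown",(5,120,60),(15,255,255),.014),("pink",(165,60,60),(179,255,255),.012)):
        m=cv2.inRange(hsv,lo,hi)
        m=cv2.morphologyEx(m,cv2.MORPH_CLOSE,np.ones((3,3)))
        for k in cv2.findContours(m,cv2.RETR_EXTERNAL,cv2.CHAIN_APPROX_NONE)[0]:
            if cv2.contourArea(k)<60: continue
            W=plane(c,k[:,0,:],z)
            r=cv2.minAreaRect((W[:,:2]*1000).astype(np.float32))
            print(n,name,cv2.boundingRect(k),np.round(cv2.boxPoints(r)).tolist(),np.round(r[0],1),np.round(r[1],1),round(r[2],1))
E
```

```text
top green (265, 210, 34, 16) [[368.0, 12.0], [379.0, -97.0], [421.0, -93.0], [410.0, 16.0]] [394.5 -40.4] [ 42.4 109.8] 5.7
top green (282, 139, 29, 47) [[503.0, -85.0], [519.0, -145.0], [672.0, -106.0], [656.0, -45.0]] [587.4 -95.3] [158.1  62.3] 14.5
top brown (345, 249, 30, 38) [[161.0, -310.0], [184.0, -352.0], [288.0, -293.0], [265.0, -252.0]] [ 224.3 -301.7] [119.2  47.6] 29.3
top brown (150, 177, 91, 37) [[412.0, 100.0], [537.0, 99.0], [539.0, 411.0], [413.0, 412.0]] [475.3 255.8] [312.  125.5] 89.6
top brown (0, 130, 11, 71) [[465.0, 922.0], [469.0, 892.0], [716.0, 919.0], [713.0, 948.0]] [590.7 920.2] [248.7  29.7] 6.1
top pink (348, 165, 34, 36) [[449.0, -290.0], [462.0, -391.0], [579.0, -376.0], [566.0, -275.0]] [ 513.8 -332.9] [117.7 101.3] 7.3
top pink (313, 91, 30, 41) [[695.0, -174.0], [839.0, -270.0], [849.0, -254.0], [705.0, -158.0]] [ 771.9 -214. ] [ 18.8 173.2] 56.2
scene green (208, 199, 20, 13) [[509.0, -85.0], [522.0, -137.0], [560.0, -128.0], [547.0, -75.0]] [ 534.6 -106.5] [39.  54.4] 13.3
scene brown (266, 226, 110, 78) [[380.0, 105.0], [544.0, 102.0], [550.0
[... 1399 characters left out ...]
 92.7] [55.3 22.1] 46.3
scene pink (106, 225, 59, 13) [[701.0, -167.0], [842.0, -261.0], [852.0, -245.0], [712.0, -151.0]] [ 776.7 -205.9] [ 19.  169.4] 56.1
scene pink (158, 152, 42, 38) [[410.0, -289.0], [430.0, -458.0], [590.0, -440.0], [571.0, -271.0]] [ 500.1 -364.7] [161.3 170.1] 6.5
scene pink (454, 88, 16, 20) [[-948.0, 140.0], [-936.0, 92.0], [-704.0, 154.0], [-717.0, 201.0]] [-826.1  146.9] [239.7  49.3] 14.8
scene pink (300, 40, 9, 17) [[-942.0, -871.0], [-914.0, -909.0], [-691.0, -738.0], [-720.0, -701.0]] [-816.7 -804.6] [280.4  47.4] 37.4
scene pink (384, 2, 14, 23) [[-2185.0, -903.0], [-2149.0, -976.0], [-1603.0, -710.0], [-1639.0, -637.0]] [-1893.7  -806.5] [607.6  81.8] 26.0
```

View pics/crop1.png

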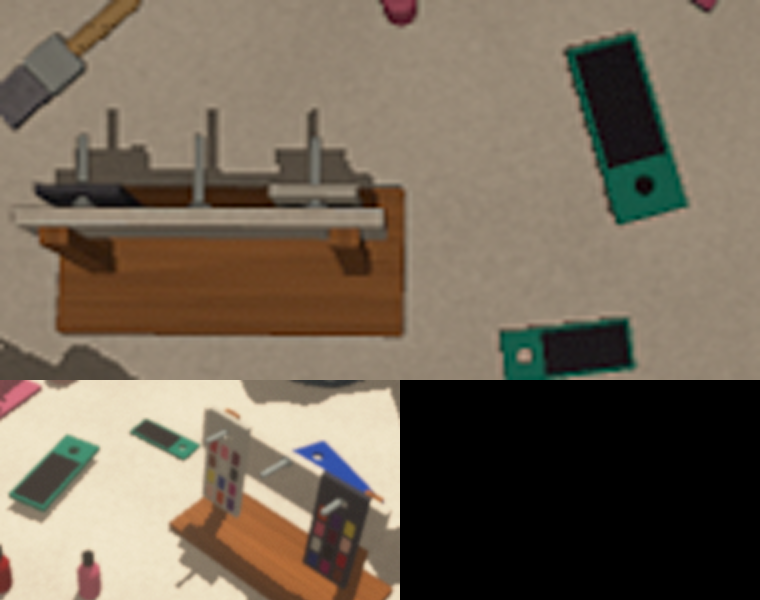

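The crop confirms the large mint plaque: dark film up, hole at top px (301,176), towards the robot. The middle peg is the empty one, with its tip at about top px (189.5,163) / scene px (311.5,216).

Plan: grip the side edges near the hole end with the tool tilted about 50° forward. Half a turn about the tool axis then brings the plaque upright, hole up and colours outward, so no regrip is needed. I'll lift and carry the arm over first.

Request:
step_arm(motion="0 0 0 0 0 -0.9 1;0 0 0 0 0 -0.9 1;0 0 0 0 0 -0.9 1;0 0 0 0 0 -0.9 1;0 0 0 0 0 -0.9 1")

```text
time: 0.6
tool_pos: [0.2556, 0.5698, 0.358]
tool_rot: [-0.0, 0.209, 0.978, -0.001]
contact_force: [-0.8, 0.8, -0.5]
finger_gap: 1.0
gripper_force: 0.0
```

Request:
step_arm(motion="0 0 0 -0.78 -0.93 0 1;0 0 0 -0.78 -0.93 0 1;0 0 0 -0.78 -0.93 0 1;0 0 0 -0.78 -0.93 0 1;0 0 0 -0.78 -0.93 0 1;0 0 0 -0.78 -0.93 0 1;0 0 0 -0.78 -0.93 0 1;0 0 0 -0.78 -0.93 0 1;0 0 0 -0.78 -0.93 0 1;0 0 0 -0.78 -0.93 0 1;0 0 0 -0.78 -0.93 0 1;0 0 0 -0.78 -0.93 0 1;0 0 0 -0.78 -0.93 0 1;0 0 0 -0.78 -0.93 0 1;0 0 0 -0.78 -0.93 0 1;0 0 0 -0.78 -0.93 0 1;0 0 0 -0.78 -0.93 0 1;0 0 0 -0.78 -0.93 0 1;0 0 0 -0.78 -0.93 0 1;0 0 0 -0.78 -0.93 0 1")

```text
time: 2.6
tool_pos: [0.4542, -0.1318, 0.3572]
tool_rot: [-0.0, 0.209, 0.978, 0.0]
contact_force: [0.9, 0.3, -0.1]
finger_gap: 1.005
gripper_force: 0.0
```

Request:
step_arm(motion="0 0 1 0 0 0 1;0 0 1 0 0 0 1;0 0 1 0 0 0 1;0 0 1 0 0 0 1;0 0 1 0 0 0 1;0 0 1 0 0 0 1;0 0 1 0 0 0 1;0 0 1 0 0 0 1;0 0 1 0 0 0 1;0 0 1 0 0 0 1;0 0 1 0 0 0 1;0 0 1 0 0 0 1;0 0 1 0 0 0 1;0 0 1 0 0 0 1;0 0 1 0 0 0 1;0 0 1 0 0 0 1;0 0 1 0 0 0 1;0 0 1 0 0 0 1;0 0 1 0 0 0 1;0 0 1 0 0 0 1")

```text
time: 4.6
tool_pos: [0.454, -0.1303, 0.3571]
tool_rot: [-0.0, 0.884, 0.467, -0.0]
contact_force: [-0.5, -0.6, 0.1]
finger_gap: 1.003
gripper_force: 0.0
```

Request:
step_arm(motion="0 0 1 0 0 0 1;0 0 1 0 0 0 1;0 0 1 0 0 0 1;0 0 1 0 0 0 1;0 0 1 0 0 0 1;0 0 1 0 0 0 1;0 0 1 0 0 0 1;0 0 1 0 0 0 1;0 0 0 0 0 0 1")

```text
time: 5.5
tool_pos: [0.4541, -0.1303, 0.3572]
tool_rot: [-0.0, 0.99, 0.138, -0.0]
contact_force: [0.0, -1.0, -0.3]
finger_gap: 0.999
gripper_force: 0.0
```

```bash
cat > rem.py <<'E'
# remaining motion (tool axes, move units) to a target; tool heading az, tilt a from vertical, tool-y azimuth sign s
from h import *
from workcell import manip
def Rt(az,a,s):
    az,a=np.radians([az,a]);z=np.array([np.cos(az)*np.sin(a),np.sin(az)*np.sin(a),-np.cos(a)])
    y=s*np.array([-np.sin(az),np.cos(az),0]);return np.array([np.cross(y,z),y,z]).T
def rem(p,az,a,s):
    st=manip.sense();q=st["tool_rot"];C=R.from_quat([*q[1:],q[0]]).as_matrix();T=Rt(az,a,s)
    d=np.array(p)-st["tool_pos"]
    print("t",round(st["time"],2),"pos",np.round(st["tool_pos"],4),"q",np.round(st["qpos"],2),"F",np.round(st["contact_force"],1),"gap",round(st["finger_gap"],3))
    print("turn units",np.round(R.from_matrix(C.T@T).as_rotvec(degrees=True)/5,2),"shift now-axes",np.round(C.T@d/.03,2),"shift target-axes",np.round(T.T@d/.03,2))
    return st,C,T
E
python3 - <<'E'
from rem import *
rem([.42,-.138,.12],14.5,50,-1)
t=pickle.load(open("top0.pkl","rb"));s=pickle.load(open("scene0.pkl","rb"))
print(tri([t,s],[[189.5,163.25],[311.5,216]],[0,0]))
E
```

```text
t 5.5 pos [ 0.4541 -0.1303  0.3572] q [-0.52  0.17  1.61 -0.    1.37  0.78] F [ 0.  -1.  -0.3] gap 0.999
turn units [-0.12 10.01  0.25] shift now-axes [-1.16 -0.06  7.91] shift target-axes [-6.8  -0.04  4.19]
[0.54497069 0.247038   0.21457401]
```

```bash
python3 - <<'E'
from rem import *
c=manip.capture("wrist");pickle.dump(c,open("w1.pkl","wb"));cv2.imwrite("pics/w1.png",c["img"])
hsv=cv2.cvtColor(c["img"],cv2.COLOR_BGR2HSV);m=cv2.inRange(hsv,(70,100,30),(95,255,255));m=cv2.morphologyEx(m,cv2.MORPH_CLOSE,np.ones((3,3)))
for k in cv2.findContours(m,cv2.RETR_EXTERNAL,cv2.CHAIN_APPROX_NONE)[0]:
    if cv2.contourArea(k)<60: continue
    W=plane(c,k[:,0,:],.026,True);r=cv2.minAreaRect((W[:,:2]*1000).astype(np.float32))
    print(cv2.boundingRect(k),np.round(cv2.boxPoints(r)).tolist(),np.round(r[0],1),np.round(r[1],1),round(r[2],1))
k,h=cv2.findContours(m,cv2.RETR_CCOMP,cv2.CHAIN_APPROX_NONE)
for q,hh in zip(k,h[0]):
    if hh[3]>=0 and cv2.contourArea(q)>15:
        e=cv2.minEnclosingCircle(q);print("hole",e,cv2.contourArea(q),plane(c,e[0],.026,True)*1000)
E
```

```text
(166, 151, 64, 34) [[373.0, 9.0], [384.0, -98.0], [428.0, -94.0], [417.0, 14.0]] [400.4 -42.4] [ 43.7 108. ] 5.8
(235, 23, 40, 94) [[502.0, -84.0], [518.0, -145.0], [672.0, -103.0], [655.0, -42.0]] [586.7 -93.5] [158.8  63.3] 15.2
hole ((176.5, 164.0), 4.272101879119873) 44.5 [[396.65529807  -7.09914849  26.        ]]
hole ((204.5, 168.5), 23.162569046020508) 884.0 [[402.02489757 -56.74839332  26.        ]]
hole ((254.36363220214844, 100.0), 5.72448205947876) 89.0 [[ 535.93045238 -107.26620422   26.        ]]
hole ((255.5, 56.261905670166016), 34.89360427856445) 2089.5 [[607.06931129 -88.93449708  26.        ]]
```

View pics/w1.png

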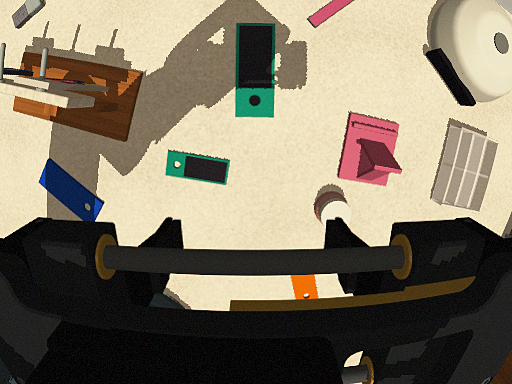

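The wrist picture shows the plaque at (255,70) with its hole at (254,100), which agrees with the top view: centre (587,-94) mm, heading 15°. Next I tilt the tool and check where the camera sits.

Request:
step_arm(motion="0 1 0 0 0 0 1;0 1 0 0 0 0 1;0 1 0 0 0 0 1;0 1 0 0 0 0 1;0 1 0 0 0 0 1;0 1 0 0 0 0 1;0 1 0 0 0 0 1;0 1 0 0 0 0 1;0 1 0 0 0 0 1;0 1 0 0 0 0 1;0 0 0 0 0 0 1")

```text
time: 6.65
tool_pos: [0.453, -0.1303, 0.3559]
tool_rot: [-0.059, 0.898, 0.123, 0.418]
contact_force: [0.0, 0.0, 0.4]
finger_gap: 1.002
gripper_force: 0.0
```

```bash
python3 - <<'E'
from rem import *
st,C,T=rem([.4742,-.1241,.0709],15,50,-1)
c=pickle.load(open("w1.pkl","rb"));V=c["view"];o=-V[:3,:3].T@V[:3,3]
C0=R.from_quat([.99,.138,0,0]).as_matrix();print("cam in tool",C0.T@(o-[.4541,-.1303,.3572]),"axis",C0.T@V[2,:3])
E
```

```text
t 6.65 pos [ 0.453  -0.1303  0.3559] q [-1.08  0.02  2.13  1.03  1.07 -0.35] F [0.  0.  0.4] gap 1.002
turn units [-0.14  0.02  0.06] shift now-axes [-6.79  0.03  6.68] shift target-axes [-6.8  -0.02  6.67]
cam in tool [ 0.07398474 -0.00100764 -0.16250982] axis [-0.27298578 -0.00108003  0.96201746]
```

Request:
step_arm(motion="-0.1 0 0 -0.68 0 0.67 1;0 0 0 -0.68 0 0.67 1;0 0 0 -0.68 0 0.67 1;0 0 0 -0.68 0 0.67 1;0 0 0 -0.68 0 0.67 1;0 0 0 -0.68 0 0.67 1;0 0 0 -0.68 0 0.67 1;0 0 0 -0.68 0 0.67 1;0 0 0 -0.68 0 0.67 1;0 0 0 -0.68 0 0.67 1;0 0 0 0 0 0 1;0 0 0 0 0 0 1")

```text
time: 7.85
tool_pos: [0.4774, -0.1253, 0.0719]
tool_rot: [-0.055, 0.898, 0.124, 0.419]
contact_force: [0.5, 0.3, 0.6]
finger_gap: 0.997
gripper_force: 0.0
```

```bash
python3 - <<'E'
from rem import *
rem([.5412,-.1062,.013],15,50,-1)
c=manip.capture("wrist");pickle.dump(c,open("w2.pkl","wb"));cv2.imwrite("pics/w2.png",c["img"])
hsv=cv2.cvtColor(c["img"],cv2.COLOR_BGR2HSV);m=cv2.inRange(hsv,(70,100,30),(95,255,255))
k,h=cv2.findContours(m,cv2.RETR_CCOMP,cv2.CHAIN_APPROX_NONE)
for q,hh in zip(k,h[0]):
    if cv2.contourArea(q)>40:
        e=cv2.minEnclosingCircle(q);print(hh[3],e,cv2.contourArea(q),plane(c,e[0],.026,True)*1000)
E
```

```text
t 7.85 pos [ 0.4774 -0.1253  0.0719] q [-1.    0.9   2.38  1.98  0.92 -1.74] F [0.5 0.3 0.6] gap 0.997
turn units [-0.05 -0.01  0.11] shift now-axes [-0.08 -0.05  2.96] shift target-axes [-0.08 -0.06  2.96]
-1 ((252.8219757080078, 162.02972412109375), 73.12643432617188) 8826.5 [[566.88822382 -98.73731977  26.        ]]
0 ((252.5, 194.0), 10.547611236572266) 206.0 [[ 533.67884215 -107.76940697   26.        ]]
0 ((253.1061553955078, 135.73643493652344), 46.36711120605469) 4150.5 [[598.92361549 -90.03998693  26.        ]]
-1 ((277.0, 58.67856979370117), 21.53154754638672) 839.5 [[748.83631237 -81.04375856  26.        ]]
```

View pics/w2.png

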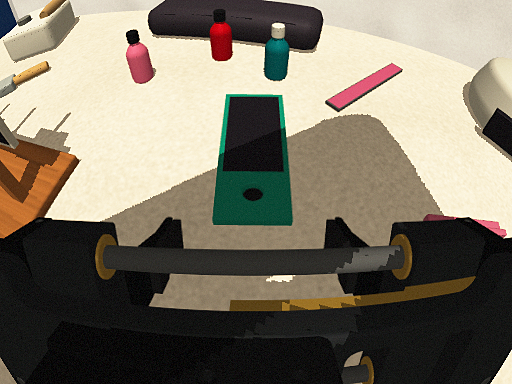

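The wrist picture shows the plaque centred between the fingers, with its hole at (252,194). I move in along the tool axis and close.

Request:
step_arm(motion="0 0 0.1 -0.02 -0.01 0.5 1;0 0 0 -0.02 -0.02 0.5 1;0 0 0 -0.02 -0.02 0.5 1;0 0 0 -0.02 0 0.5 1;0 0 0 0 0 0.5 1;0 0 0 0 0 0.46 1;0 0 0 0 0 0 1;0 0 0 0 0 0 1")

```text
time: 8.7
tool_pos: [0.5409, -0.1068, 0.0145]
tool_rot: [-0.056, 0.898, 0.12, 0.419]
contact_force: [-0.3, 0.2, 0.6]
finger_gap: 0.996
gripper_force: 0.0
```

```bash
python3 - <<'E'
from rem import *
rem([.5412,-.1062,.013],15,50,-1)
E
```

```text
t 8.7 pos [ 0.5409 -0.1068  0.0145] q [-0.81  1.01  2.25  2.15  0.93 -1.7 ] F [-0.3  0.2  0.6] gap 0.996
turn units [-0.02 -0.01  0.03] shift now-axes [-0.03 -0.02  0.05] shift target-axes [-0.03 -0.02  0.05]
```

Request:
step_arm(motion="0 0 0 0 0 0.03 0.8;0 0 0 0 0 0 0.5;0 0 0 0 0 0 0.5;0 0 0 0 0 0 0.5;0 0 0 0 0 0 0.5;0 0 0 0 0 0 0.5;0 0 0 0 0 0 0.5;0 0 0 0 0 0 0.5")

```text
time: 9.5
tool_pos: [0.5412, -0.1068, 0.0126]
tool_rot: [-0.056, 0.898, 0.119, 0.419]
contact_force: [-1.3, -1.0, 1.6]
finger_gap: 0.733
gripper_force: 30.0
```

Request:
step_arm(motion="0 0 0 0.2 0 -0.17 0.5;0 0 0 0.5 0 -0.42 0.5;0 0 0 0.77 0 -0.64 0.5;0 0 0 0.77 0 -0.64 0.5;0 0 0 0.77 0 -0.64 0.5;0 0 0 0.77 0 -0.64 0.5;0 0 0 0.77 0 -0.64 0.5;0 0 0 0.77 0 -0.64 0.5;0 0 0 0.77 0 -0.64 0.5;0 0 0 0.77 0 -0.64 0.5;0 0 0 0.77 0 -0.64 0.5;0 0 0 0.77 0 -0.64 0.5;0 0 0 0 0 0 0.5")

```text
time: 10.8
tool_pos: [0.5432, -0.107, 0.3446]
tool_rot: [-0.053, 0.897, 0.121, 0.421]
contact_force: [-0.8, -0.6, -0.4]
finger_gap: 0.732
gripper_force: 30.0
```

```bash
python3 - <<'E'
from rem import *
rem([.56,-.10,.35],15,0.01,-1)
E
```

```text
t 10.8 pos [ 0.5432 -0.107   0.3446] q [-0.8   0.14  2.03  1.13  0.83 -0.25] F [-0.8 -0.6 -0.4] gap 0.732
turn units [  0.06 -10.04   0.07] shift now-axes [ 0.52 -0.08  0.35] shift target-axes [ 0.6  -0.08 -0.18]
```

Request:
step_arm(motion="0 -1 0 0 0 0 0.5;0 -1 0 0 0 0 0.5;0 -1 0 0 0 0 0.5;0 -1 0 0 0 0 0.5;0 -1 0 0 0 0 0.5;0 -1 0 0 0 0 0.5;0 -1 0 0 0 0 0.5;0 -1 0 0 0 0 0.5;0 -1 0 0 0 0 0.5;0 -1 0 0 0 0 0.5;0 0 0 0 0 -0.6 0.5;0 0 0 0 0 -0.6 0.5")

```text
time: 12.0
tool_pos: [0.5416, -0.1056, 0.3738]
tool_rot: [-0.002, 0.991, 0.133, -0.003]
contact_force: [-0.4, 0.1, -0.3]
finger_gap: 0.733
gripper_force: 30.0
```

Request:
step_arm(motion="0 0 -1 0 0 0 0.5;0 0 -1 0 0 0 0.5;0 0 -1 0 0 0 0.5;0 0 -1 0 0 0 0.5;0 0 -1 0 0 0 0.5;0 0 -1 0 0 0 0.5;0 0 -1 0 0 0 0.5;0 0 -1 0 0 0 0.5;0 0 -1 0 0 0 0.5;0 0 -1 0 0 0 0.5;0 0 -1 0 0 0 0.5;0 0 -1 0 0 0 0.5;0 0 -1 0 0 0 0.5;0 0 -1 0 0 0 0.5;0 0 -1 0 0 0 0.5;0 0 -1 0 0 0 0.5;0 0 -1 0 0 0 0.5;0 0 -1 0 0 0 0.5;0 0 -1 0 0 0 0.5;0 0 -1 0 0 0 0.5")

```text
time: 14.0
tool_pos: [0.5414, -0.1061, 0.3744]
tool_rot: [-0.003, 0.534, 0.845, 0.0]
contact_force: [-1.1, -0.4, -1.1]
finger_gap: 0.731
gripper_force: 30.0
```

Request:
step_arm(motion="0 0 -1 0 0 0 0.5;0 0 -1 0 0 0 0.5;0 0 -1 0 0 0 0.5;0 0 -1 0 0 0 0.5;0 0 -1 0 0 0 0.5;0 0 -1 0 0 0 0.5;0 0 -1 0 0 0 0.5;0 0 -1 0 0 0 0.5;0 0 -1 0 0 0 0.5;0 0 -1 0 0 0 0.5;0 0 -1 0 0 0 0.5;0 0 -1 0 0 0 0.5;0 0 -1 0 0 0 0.5;0 0 0 0 0 0 0.5;0 0 0 0 0 0 0.5")

```text
time: 15.5
tool_pos: [0.5419, -0.1063, 0.3751]
tool_rot: [-0.001, -0.001, 1.0, 0.001]
contact_force: [1.3, -0.6, -0.3]
finger_gap: 0.729
gripper_force: 30.0
```

```bash
python3 - <<'E'
from rem import *
rem([.62,.25,.40],-0.5,0.01,1)
rem([.62,.25,.40],-0.5,40,1)
c=manip.capture("wrist");pickle.dump(c,open("w3.pkl","wb"));cv2.imwrite("pics/w3.png",c["img"])
E
```

```text
t 15.5 pos [ 0.5419 -0.1063  0.3751] q [-0.4   0.29  1.4   0.    1.46 -1.97] F [ 1.3 -0.6 -0.3] gap 0.729
turn units [ 0.03 -0.03  0.11] shift now-axes [-2.61 11.88 -0.81] shift target-axes [-2.5  11.9  -0.83]
t 15.5 pos [ 0.5419 -0.1063  0.3751] q [-0.4   0.29  1.4   0.    1.46 -1.97] F [ 1.3 -0.6 -0.3] gap 0.729
turn units [ 0.06 -8.03  0.1 ] shift now-axes [-2.61 11.88 -0.81] shift target-axes [-2.45 11.9   0.97]
```

Request:
step_arm(motion="0 0 0 -0.2 0.85 -0.06 0.5;0 0 0 -0.2 0.85 -0.06 0.5;0 0 0 -0.2 0.85 -0.06 0.5;0 0 0 -0.2 0.85 -0.06 0.5;0 0 0 -0.2 0.85 -0.06 0.5;0 0 0 -0.2 0.85 -0.06 0.5;0 0 0 -0.2 0.85 -0.06 0.5;0 0 0 -0.2 0.85 -0.06 0.5;0 0 0 -0.2 0.85 -0.06 0.5;0 0 0 -0.2 0.85 -0.06 0.5;0 0 0 -0.2 0.85 -0.06 0.5;0 0 0 -0.2 0.85 -0.06 0.5;0 0 0 -0.2 0.85 -0.06 0.5;0 0 0 0 0.85 0 0.5")

```text
time: 16.95
tool_pos: [0.6203, 0.2514, 0.3996]
tool_rot: [-0.0, -0.001, 1.0, 0.0]
contact_force: [0.4, -0.1, -1.8]
finger_gap: 0.735
gripper_force: 30.0
```

Request:
step_arm(motion="0 -1 0 0 0 0 0.5;0 -1 0 0 0 0 0.5;0 -1 0 0 0 0 0.5;0 -1 0 0 0 0 0.5;0 -1 0 0 0 0 0.5;0 -1 0 0 0 0 0.5;0 -1 0 0 0 0 0.5;0 -1 0 0 0 0 0.5;0 0 0 0 0 0 0.5;0 0 0 0 0 0 0.5")

```text
time: 17.95
tool_pos: [0.6195, 0.2505, 0.3999]
tool_rot: [0.341, -0.001, 0.94, 0.001]
contact_force: [0.1, 0.0, -1.1]
finger_gap: 0.734
gripper_force: 30.0
```

```bash
python3 - <<'E'
from rem import *
st,C,T=rem([.62,.25,.40],-0.5,40,1)
ims=[]
for n in("scene","top","wrist"):
    c=manip.capture(n);pickle.dump(c,open(n+"4.pkl","wb"))
    g=st["tool_pos"]-.014*C[:,2]; u=proj(c,g,n=="wrist")[0].astype(int);print(n,u)
    x,y=max(u[0]-65,0),max(u[1]-70,0)
    im=c["img"] if n=="wrist" else cv2.resize(c["img"][y:y+140,x:x+130],(390,420))
    print(n,x,y)
    if n!="wrist":ims.append(im)
    else: cv2.imwrite("pics/w4.png",im)
cv2.imwrite("pics/m4.png",np.hstack(ims))
E
```

```text
t 17.95 pos [0.6195 0.2505 0.3999] q [ 0.31  0.23  1.61 -0.32  0.66 -1.08] F [ 0.1  0.  -1.1] gap 0.734
turn units [ 0.09 -0.03  0.09] shift now-axes [-0.01 -0.02  0.01] shift target-axes [-0.01 -0.02  0.01]
scene [302 160]
scene 237 90
top [176 123]
top 111 53
wrist [251 242]
wrist 186 172
```

View pics/m4.png

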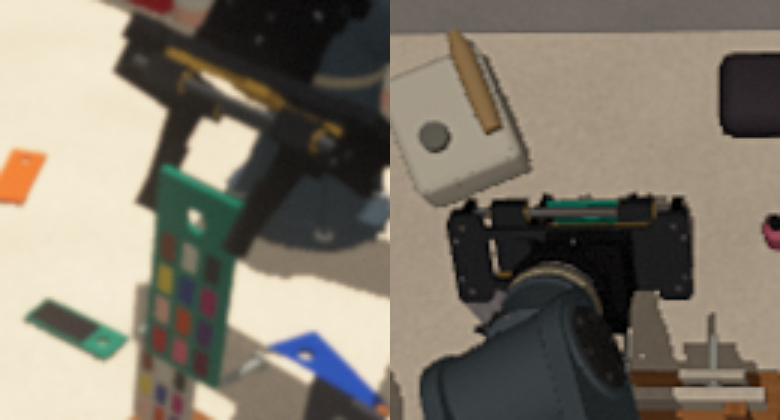

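View pics/w4.png

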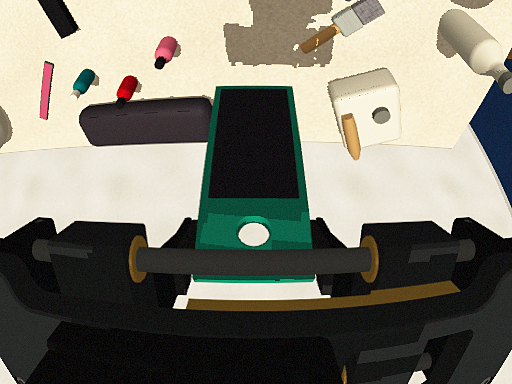

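The half turn worked: the colours look outwards (scene crop) and the hole shows at wrist px (253,233). Now I refine the peg and hole positions.

```bash
python3 - <<'E'
from rem import *
t=pickle.load(open("top0.pkl","rb"));s=pickle.load(open("scene0.pkl","rb"));w=pickle.load(open("wrist4.pkl","rb"));s4=pickle.load(open("scene4.pkl","rb"))
P=lambda a,b,z,c:print(a,np.round(plane(c,b,z)*1000,1).tolist())
P("tip top",[[189.5,163.25]],.209,t);P("tip scene",[[311.5,216]],.209,s)
P("board top face corners (top)",[[143,182],[236,182],[143,186.7],[236,186.2]],.206,t)
P("foot R edge",[[241,177],[241,213]],.014,t);P("foot L",[[154,213]],.014,t)
# subpixel profile of board, foot
g=t["img"].astype(int).sum(2)
print("row184",g[184,138:150],g[184,230:244]);print("row205",g[205,148:160],g[205,236:246]);print("col180",g[176:218,180])
st=manip.sense();q=st["tool_rot"];C=R.from_quat([*q[1:],q[0]]).as_matrix();gp=st["tool_pos"]-.014*C[:,2]
# plaque back face plane: x = gp.x-0.004 
def px(c,uv,x,f): 
    o,d=ray(c,uv,f);return o+d*((x-o[0])/d[:,0])[:,None]
print("grip",gp)
print("back face pts",np.round(px(w,[[253,233],[216,87],[293,87],[193,281],[314,279]],gp[0]-.004,True)*1000,1))
print("hole scene",np.round(px(s4,[[302.3,162.7]],gp[0]+.004,False)*1000,1))
E
```

```text
tip top [[547.3, 246.0, 209.0]]
tip scene [[538.5, 245.7, 209.0]]
board top face corners (top) [[491.8, 386.1, 206.0], [488.8, 105.7, 206.0], [477.5, 385.7, 206.0], [476.0, 105.7, 206.0]]
foot R edge [[536.9, 96.0, 14.0], [411.5, 96.8, 14.0]]
foot L [[414.7, 395.7, 14.0]]
row184 [391 403 403 403 353 337 415 413 416 409 412 423] [397 400 409 419 429 362 164 191 199 204 202 327 418 401]
row205 [398 402 397 395 410 364 227 196 199 195 196 197] [193 195 191 183 223 347 421 415 411 408]
col180 [163  98 105 120 104  92 417 432 420 439 284 226 243 218 213 219 216 216
 212 224 225 203 194 195 192 196 208 202 202 197 192 202 202 202 202 190
 182 177 386 407 410 408]
grip [0.61209649 0.25040794 0.41191477]
back face pts [[608.1 251.5 406.1]
 [608.1 220.6 272.9]
 [608.1 285.4 272.7]
 [608.1 220.4 434.4]
 [608.1 283.3 433.4]]
hole scene [[616.1 254.1 409.7]]
```

```bash
python3 - <<'E'
from rem import *
rem([.5825,.2442,.2038],-0.6,40,1)
E
```

```text
t 18.1 pos [0.6211 0.2504 0.4012] q [ 0.3   0.23  1.61 -0.32  0.66 -1.08] F [-0.3 -0.6 -1.4] gap 0.734
turn units [0.1  0.01 0.09] shift now-axes [ 5.22 -0.22  4.21] shift target-axes [ 5.21 -0.22  4.21]
```

Request:
step_arm(motion="0.1 0 0.09 0.52 -0.02 0.42 0.5;0 0 0 0.52 -0.02 0.42 0.5;0 0 0 0.52 -0.02 0.42 0.5;0 0 0 0.52 -0.02 0.42 0.5;0 0 0 0.52 -0.02 0.42 0.5;0 0 0 0.52 -0.02 0.42 0.5;0 0 0 0.52 -0.02 0.42 0.5;0 0 0 0.52 -0.02 0.42 0.5;0 0 0 0.52 -0.03 0.42 0.5;0 0 0 0.52 -0.03 0.42 0.5;0 0 0 0 0 0 0.5;0 0 0 0 0 0 0.5;0 0 0 0 0 0 0.5")

```text
time: 19.4
tool_pos: [0.5829, 0.2443, 0.2054]
tool_rot: [0.343, 0.005, 0.939, -0.002]
contact_force: [0.3, -0.2, -1.4]
finger_gap: 0.729
gripper_force: 30.0
```

```bash
python3 - <<'E'
from rem import *
st,C,T=rem([.5825,.2442,.2038],-0.6,40,1)
w=manip.capture("wrist");pickle.dump(w,open("w5.pkl","wb"));s=manip.capture("scene");pickle.dump(s,open("s5.pkl","wb"))
a=cv2.resize(w["img"][150:290,170:340],None,fx=2.3,fy=2.3,interpolation=cv2.INTER_CUBIC)
b=cv2.resize(s["img"][170:310,240:370],None,fx=2.3,fy=2.3,interpolation=cv2.INTER_CUBIC)
cv2.imwrite("pics/m5.png",np.hstack([a,b]));print(a.shape)
tip=[.541,.2455,.209];print("pred tip w",proj(w,tip,True),"s",proj(s,tip),"hole",proj(s,st["tool_pos"]+[-.0034,.0013,.0062]))
E
```

```text
t 19.4 pos [0.5829 0.2443 0.2054] q [ 0.32  0.46  1.93 -1.21  0.23 -0.11] F [ 0.3 -0.2 -1.4] gap 0.729
turn units [0.01 0.03 0.  ] shift now-axes [ 0.04 -0.    0.03] shift target-axes [ 0.04 -0.    0.03]
(322, 391, 3)
pred tip w [[252.35296633 203.7328717 ]] s [[310.80933398 216.45821976]] hole [[301.07062827 223.69994684]]
```

View pics/m5.png

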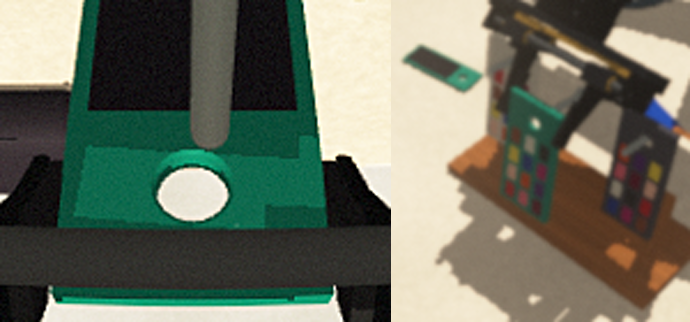

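Wrist crop: the peg tip is at about wrist px (261,212) and the hole at (255,234), so the peg sits slightly to +y of the hole. The wrist is also near a singularity (q5=0.23, q4=-1.21), so I'll use a steeper tool of about 25°, leaning the plaque 15° for the insertion.

```bash
python3 - <<'E'
from rem import *
w=pickle.load(open("w5.pkl","rb"))
def px(c,uv,x): 
    o,d=ray(c,uv,True);return o+d*((x-o[0])/d[:,0])[:,None]
print("tip at x=.541",px(w,[[261.3,211]],.541)*1000,"peg axis at z",plane(w,[[261.3,205],[262.5,160]],.205,True)*1000)
print("hole back face",px(w,[[254.8,234]],.5829-.0125)*1000, "edges",px(w,[[196.5,243],[311.5,243]],.5829-.0125)*1000)
st,C,T=rem([.5875,.2442,.2018],-0.6,25,1)
E
```

```text
tip at x=.541 [[541.         249.65870136 212.98285867]] peg axis at z [[548.82378556 249.88386575 205.        ]
 [513.74240271 249.91417389 205.        ]]
hole back face [[570.4        246.50851106 210.74256854]] edges [[570.4        214.30836792 216.46043615]
 [570.4        277.70828028 216.76793194]]
t 19.5 pos [0.5825 0.2443 0.2054] q [ 0.32  0.46  1.93 -1.21  0.23 -0.11] F [-0.6  0.2 -0.8] gap 0.733
turn units [0.01 3.03 0.  ] shift now-axes [-0.05 -0.    0.2 ] shift target-axes [-0.1  -0.    0.18]
```

Request:
step_arm(motion="0 1 0 0 0.04 0 0.5;0 1 0 0 0.04 0 0.5;0 1 0 0.02 0.03 0.06 0.5;0 0 0 0.01 0 0.05 0.5;0 0 0 0 0 0 0.5;0 0 0 0 0 0 0.5")

```text
time: 20.1
tool_pos: [0.585, 0.2367, 0.2018]
tool_rot: [0.28, 0.011, 0.96, -0.015]
contact_force: [-0.8, -1.2, -1.1]
finger_gap: 0.73
gripper_force: 30.0
```

```bash
python3 - <<'E'
from rem import *
st,C,T=rem([.556,.2478,.203],-0.6,25,1)
w=manip.capture("wrist");pickle.dump(w,open("w6.pkl","wb"))
cv2.imwrite("pics/w6.png",cv2.resize(w["img"][130:290,170:340],None,fx=3,fy=3,interpolation=cv2.INTER_CUBIC))
E
```

```text
t 20.1 pos [0.585  0.2367 0.2018] q [ 0.3   0.45  1.84 -0.57  0.37 -0.76] F [-0.8 -1.2 -1.1] gap 0.73
turn units [-0.33  1.5  -0.07] shift now-axes [ 0.8   0.34 -0.56] shift target-axes [ 0.86  0.36 -0.44]
```

View pics/w6.png

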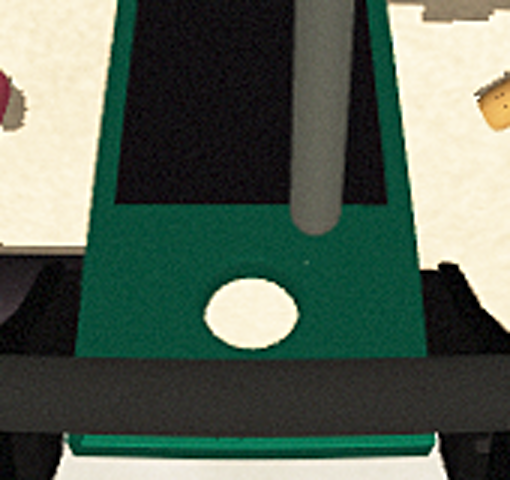

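Request:
step_arm(motion="-0.06 0.3 0 0 0.07 0 0.5;-0.06 0.3 0 0 0.07 0 0.5;-0.07 0.3 0 0 0.07 0 0.5;-0.07 0.3 0 0 0.08 0 0.5;-0.07 0.3 -0.07 0.05 0.08 -0.02 0.5;0 0 0 0 0 0 0.5;0 0 0 0 0 0 0.5")

```text
time: 20.85
tool_pos: [0.5838, 0.248, 0.2014]
tool_rot: [0.216, 0.005, 0.976, -0.001]
contact_force: [-0.7, -0.2, -0.6]
finger_gap: 0.723
gripper_force: 30.0
```

```bash
python3 - <<'E'
from rem import *
st,C,T=rem([.556,.2478,.203],-0.6,25,1)
w=manip.capture("wrist");pickle.dump(w,open("w6.pkl","wb"))
img=w["img"];hsv=cv2.cvtColor(img,cv2.COLOR_BGR2HSV)
# hole: bright blob inside the plaque
m=cv2.inRange(hsv,(0,0,150),(60,90,255));k=cv2.findContours(m,cv2.RETR_EXTERNAL,cv2.CHAIN_APPROX_NONE)[0]
for q in k:
    a=cv2.contourArea(q)
    if 150<a<1500 and abs(q[:,0,0].mean()-253)<25: print("hole",q[:,0].mean(0),cv2.boundingRect(q),a)
g=hsv[160:212:10,235:285];
for r,row in zip(range(160,212,10),g): print(r,"greycols",235+np.where((row[:,1]<70)&(row[:,2]>50))[0])
col=hsv[150:240,250:272]
for c in(254,257,260,263): print(c,[int(v) for v in hsv[190:240:2,c,1]])
E
```

```text
t 20.85 pos [0.5838 0.248  0.2014] q [ 0.29  0.46  1.75 -0.25  0.53 -1.09] F [-0.7 -0.2 -0.6] gap 0.723
turn units [ 0. -0. -0.] shift now-axes [ 0.82 -0.02 -0.44] shift target-axes [ 0.82 -0.02 -0.44]
hole [253.26666667 234.06666667] (238, 223, 31, 23) 515.5
160 greycols [245 246 247 248 249 250 251 252 253 254 255 256 257 258 259 260 261 262]
170 greycols [245 246 247 248 249 250 251 252 253 254 255 256 257 258 259 260 261]
180 greycols [245 246 247 248 249 250 251 252 253 254 255 256 257 258 259 260 261]
190 greycols [245 246 247 248 249 250 251 252 253 254 255 256 257 258 259 260 261]
200 greycols [251 252 253 254 255]
210 greycols []
254 [40, 38, 40, 29, 47, 45, 255, 224, 206, 203, 224, 221, 241, 205, 187, 230, 141, 33, 31, 33, 36, 36, 38, 34, 40]
257 [36, 33, 35, 35, 34, 121, 193, 195, 231, 229, 255, 241, 219, 219, 207, 205, 255, 29, 39, 38, 32, 36, 47, 43, 40]
260 [39, 31, 34, 30, 198, 242, 189, 238, 222, 209, 248, 218, 214, 231, 255, 209, 255, 49, 40, 41, 42, 35, 48, 33, 35]
263 [36, 153, 15, 98, 210, 212, 206, 235, 198, 219, 225, 221, 224, 245, 211, 225, 225, 255, 41, 35, 38, 29, 36, 35, 38]
```

```bash
python3 - <<'E'
from rem import *
w=pickle.load(open("w6.pkl","rb"));st=manip.sense()
q=st["tool_rot"];C=R.from_quat([*q[1:],q[0]]).as_matrix()
T40=Rt(-.6,40,1)
# plaque frame axes now: up dir = tool-frame rep of world Z at tilt 40
up=C@T40.T@np.array([0,0,1.]);n=C@T40.T@np.array([1.,0,0]);g=st["tool_pos"]-.014*C[:,2]
o,d=ray(w,[[253.3,234.5]],True)
for off in(-.004,.0,.004): 
    p=g+n*off; h=o+d[0]*((p-o)@n)/(d[0]@n);print(off,h,"along plaque from grip",(h-g)@up)
o,d=ray(w,[[253,201.5]],True)
for x in(.538,.541,.545): print("tip",o+d[0]*(x-o[0])/d[0,0])
print("nominal hole",g-up*.006,"up",up)
E
```

```text
-0.004 [0.57266568 0.24926992 0.21045671] along plaque from grip -0.004801011293228453
0.0 [0.57603218 0.24923807 0.20756925] along plaque from grip -0.006716815878639138
0.004 [0.57939869 0.24920622 0.20468179] along plaque from grip -0.008632620464049905
tip [0.538      0.24946716 0.22089072]
tip [0.541      0.24943443 0.21767592]
tip [0.545      0.24939079 0.21338951]
nominal hole [0.57621765 0.24803138 0.20825824] up [ 0.25926704 -0.00273477  0.9658018 ]
```

Request:
step_arm(motion="0 0 0 0.24 0 -0.12 0.5;0 0 0 0.24 0 -0.12 0.5;0 0 0 0.24 0 -0.12 0.5;0 0 0 0.23 0 -0.12 0.5;0 0 0 0.11 0 -0.03 0.5;0 0 0 0.11 0 -0.03 0.5;0 0 0 0.11 0 -0.03 0.5;0 0 0 0 0 0 0.5;0 0 0 0 0 0 0.5")

```text
time: 21.8
tool_pos: [0.5425, 0.2487, 0.2011]
tool_rot: [0.217, 0.005, 0.976, -0.001]
contact_force: [-0.0, 0.2, -1.2]
finger_gap: 0.735
gripper_force: 30.0
```

```bash
python3 - <<'E'
from rem import *
st,C,T=rem([.528,.248,.1985],-0.6,25,1)
w=manip.capture("wrist");s=manip.capture("scene")
a=cv2.resize(w["img"][130:290,170:340],None,fx=2.3,fy=2.3,interpolation=cv2.INTER_CUBIC)
b=cv2.resize(s["img"][170:330,260:390],None,fx=2.3,fy=2.3,interpolation=cv2.INTER_CUBIC)
cv2.imwrite("pics/m7.png",np.hstack([a,b]))
E
```

```text
t 21.8 pos [0.5425 0.2487 0.2011] q [ 0.31  0.41  1.83 -0.29  0.49 -1.02] F [-0.   0.2 -1.2] gap 0.735
turn units [ 0.01  0.   -0.  ] shift now-axes [ 0.48 -0.03 -0.12] shift target-axes [ 0.48 -0.03 -0.12]
```

View pics/m7.png

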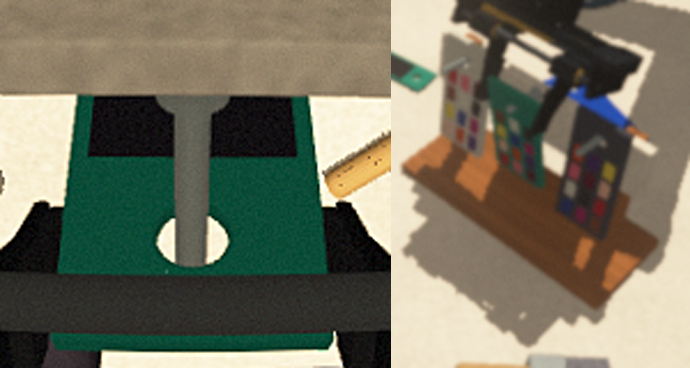

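The peg is through the hole and well centred (wrist crop (192,240)). I go in further, then lower until the plaque rests on the peg.

Request:
step_arm(motion="0 0 0 0.14 0 -0.03 0.5;0 0 0 0.14 0 -0.03 0.5;0 0 0 0.14 0 -0.04 0.5;0 0 0 0 0 0 0.5;0 0 0 0.02 0 0.04 0.5;0 0 0 0.02 0 0.04 0.5;0 0 0 0.02 0 0.04 0.5;0 0 0 0 0 0 0.5;0 0 0 0 0 0 0.5")

```text
time: 22.8
tool_pos: [0.5301, 0.249, 0.1957]
tool_rot: [0.218, 0.005, 0.976, -0.0]
contact_force: [-2.4, -1.1, 6.1]
finger_gap: 0.731
gripper_force: 30.0
```

Request:
step_arm(motion="0 0 0 0 0 0 0.76;0 0 0 0 0 0 0.8;0 0 0 0 0 0 0.86;0 0 0 0 0 0 0.88;0 0 0 0 0 0 0.88;0 0 0 0 0 0 0.88;0 0 0 0 0 0 0.88;0 0 0 0 0 0 0.88")

```text
time: 23.6
tool_pos: [0.5295, 0.2488, 0.1944]
tool_rot: [0.216, 0.005, 0.976, -0.001]
contact_force: [0.6, -0.5, -0.7]
finger_gap: 0.884
gripper_force: 0.0
```

```bash
cat > chk.py <<'E'
from rem import *
rem([.528,.248,.30],-0.6,25,1)
w=manip.capture("wrist");s=manip.capture("scene")
for n,c,f in(("w",w,1),("s",s,0)):
    hsv=cv2.cvtColor(c["img"],cv2.COLOR_BGR2HSV);m=cv2.inRange(hsv,(65,100,30),(95,255,255))
    for k in cv2.findContours(m,cv2.RETR_EXTERNAL,cv2.CHAIN_APPROX_NONE)[0]:
        if cv2.contourArea(k)>60: print(n,cv2.boundingRect(k),cv2.contourArea(k),np.round(cv2.minAreaRect(k)[2],1),cv2.approxPolyDP(k,3,True)[:,0].tolist()[:8])
pts=[[.52,.249+dy,.2+dz] for dy,dz in((-.032,.023),(.032,.023),(.032,-.137),(-.032,-.137))]
print("expected hanging outline s",proj(s,pts).round(0).tolist())
E
python3 chk.py
```

```text
t 23.6 pos [0.5295 0.2488 0.1944] q [ 0.32  0.41  1.87 -0.31  0.47 -0.99] F [ 0.6 -0.5 -0.7] gap 0.884
turn units [ 0.01 -0.   -0.  ] shift now-axes [-1.44 -0.02 -3.21] shift target-axes [-1.44 -0.03 -3.21]
w (191, 274, 125, 6) 302.5 89.5 [[315, 277], [191, 275], [208, 279]]
w (195, 201, 118, 49) 3514.5 90.0 [[195, 246], [312, 248], [301, 202], [294, 202], [295, 212], [262, 212], [261, 235], [268, 240]]
w (0, 0, 50, 52) 876.5 63.4 [[42, 0], [25, 0], [0, 15], [18, 6], [27, 33], [0, 51], [49, 27]]
s (304, 203, 25, 61) 392.5 15.9 [[308, 203], [304, 217], [314, 222], [315, 228], [321, 228], [311, 263], [328, 213]]
s (264, 199, 14, 10) 66.5 45.0 [[270, 199], [264, 204], [272, 208], [277, 202]]
expected hanging outline s [[307.0, 203.0], [329.0, 215.0], [320.0, 259.0], [301.0, 247.0]]
```

Request:
step_arm(motion="0 0 0 0 0 -0.1 0.88;0 0 0 0 0 -0.2 0.88;0 0 0 0 0 -0.3 0.88;0 0 0 0 0 -0.3 0.88;0 0 0 0 0 -0.4 0.88;0 0 0 0 0 -0.5 0.88;0 0 0 0 0 -0.6 0.88;0 0 0 0 0 -0.6 0.88;0 0 0 0 0 -0.6 0.88;0 0 0 0 0 -0.6 0.88;0 0 0 0 0 0 0.88;0 0 0 0 0 0 0.88;0 0 0 0 0 0 0.88;0 0 0 0 0 0 0.88;0 0 0 0 0 0 0.88;0 0 0 0 0 0 0.88")

```text
time: 25.3
tool_pos: [0.4762, 0.2491, 0.308]
tool_rot: [0.216, 0.005, 0.976, -0.001]
contact_force: [-0.7, 0.1, -0.3]
finger_gap: 0.876
gripper_force: 0.0
```

```bash
python3 chk.py; python3 chk.py | grep "^[ws] "; python3 - <<'E'
from rem import *
a=pickle.load(open("scene0.pkl","rb"))["img"];b=manip.capture("scene")["img"]
d=cv2.absdiff(a,b).max(2)
for n,(x,y) in dict(red=(180,264),pink=(224,267),teal=(168,243),cream=(211,160),file=(135,231),brush=(322,334)).items(): print(n,d[y-8:y+9,x-8:x+9].mean().round(1))
E
```

```text
t 25.3 pos [0.4762 0.2491 0.308 ] q [ 0.36  0.18  1.82 -0.23  0.74 -1.06] F [-0.7  0.1 -0.3] gap 0.876
turn units [ 0.   -0.01 -0.  ] shift now-axes [-1.45 -0.02  0.97] shift target-axes [-1.45 -0.02  0.97]
w (89, 202, 19, 20) 242.5 26.6 [[105, 203], [97, 202], [89, 221], [102, 221], [107, 211]]
w (219, 158, 70, 45) 2041.5 90.0 [[225, 158], [219, 202], [288, 202], [281, 159], [279, 169], [259, 169], [261, 184], [249, 186]]
w (36, 18, 64, 46) 1524.0 70.4 [[92, 18], [37, 39], [44, 63], [98, 44]]
s (312, 207, 16, 55) 171.5 0.0 [[316, 207], [312, 209], [320, 217], [313, 221], [322, 229], [312, 261], [327, 216]]
s (264, 199, 14, 10) 65.5 45.0 [[270, 199], [264, 204], [272, 208], [277, 202]]
expected hanging outline s [[307.0, 203.0], [329.0, 215.0], [320.0, 259.0], [301.0, 247.0]]
w (89, 202, 19, 20) 240.5 26.6 [[104, 202], [97, 202], [89, 221], [102, 220], [107, 209]]
w (218, 158, 71, 45) 1984.5 90.0 [[225, 158], [219, 202], [288, 201], [281, 159], [278, 170], [258, 170], [260, 184], [254, 186]]
w (36, 18, 64, 46) 1521.5 70.3 [[92, 18], [37, 39], [44, 63], [98, 44]]
s (310, 204, 18, 57) 158.0 85.9 [[310, 204], [315, 207], [312, 212], [316, 210], [320, 217], [313, 220], [322, 227], [314, 260]]
s (264, 199, 14, 10) 66.5 45.0 [[270, 199], [264, 204], [272, 208], [277, 202]]
red 4.9
pink 5.2
teal 4.9
cream 5.2
file 5.3
brush 4.7
```

Request:
step_arm(motion="0 0 0 0 0 -0.5 0.88;0 0 0 0 0 -0.5 0.88;0 0 0 0 0 0 0.88;0 0 0 0 0 0 0.88;0 0 0 0 0 0 0.88;0 0 0 0 0 0 0.88;0 0 0 0 0 0 0.88;0 0 0 0 0 0 0.88;0 0 0 0 0 0 0.88;0 0 0 0 0 0 0.88;0 0 0 0 0 0 0.88;0 0 0 0 0 0 0.88;0 0 0 0 0 0 0.88;0 0 0 0 0 0 0.88;0 0 0 0 0 0 0.88;0 0 0 0 0 0 0.88;0 0 0 0 0 0 0.88;0 0 0 0 0 0 0.88")

```text
time: 27.35
tool_pos: [0.4636, 0.2493, 0.3358]
tool_rot: [0.216, 0.005, 0.976, -0.001]
contact_force: [-1.0, -0.5, 1.0]
finger_gap: 0.875
gripper_force: 0.0
```

```bash
python3 - <<'E'
from rem import *
I=[manip.capture("scene") for _ in range(5)]
f=[c["img"].astype(int) for c in I]
print([np.abs(x-f[0])[200:265,300:332].mean().round(2) for x in f[1:]],[np.abs(x-f[0])[300:365,200:232].mean().round(2) for x in f[1:]])
b=np.mean(f,0).astype(np.uint8);hsv=cv2.cvtColor(b,cv2.COLOR_BGR2HSV)
m=cv2.inRange(hsv,(60,70,30),(95,255,255));m[:,:295]=0;ys,xs=np.where(m>0);print("mask",xs.min(),xs.max(),ys.min(),ys.max(),len(xs))
for x in(.498,.508,.52,.53):
  print(x,proj(I[0],[[x+.004,.249+dy,.2+(x-.492)*.176+dz] for dy,dz in((-.032,.023),(.032,.023),(.032,-.137),(-.032,-.137))]).round(0).tolist())
print([ (xs[ys==y].min(),xs[ys==y].max()) for y in (205,210,215,220,235,245,252,258) if (ys==y).any()])
E
```

```text
[np.float64(2.62), np.float64(3.27), np.float64(2.66), np.float64(1.49)] [np.float64(0.66), np.float64(0.65), np.float64(0.66), np.float64(0.67)]
mask 305 328 202 257 454
0.498 [[312.0, 199.0], [333.0, 211.0], [324.0, 255.0], [305.0, 243.0]]
0.508 [[309.0, 200.0], [331.0, 212.0], [322.0, 257.0], [303.0, 245.0]]
0.52 [[307.0, 202.0], [328.0, 214.0], [320.0, 259.0], [301.0, 246.0]]
0.53 [[304.0, 203.0], [326.0, 216.0], [318.0, 261.0], [298.0, 248.0]]
[(np.int64(307), np.int64(315)), (np.int64(306), np.int64(324)), (np.int64(305), np.int64(328)), (np.int64(311), np.int64(326)), (np.int64(308), np.int64(323)), (np.int64(313), np.int64(321)), (np.int64(318), np.int64(320))]
```

The plaque is still swinging a little, so I let it settle.

Request:
step_arm(motion="0 0 0 0 0 0 0.88;0 0 0 0 0 0 0.88;0 0 0 0 0 0 0.88;0 0 0 0 0 0 0.88;0 0 0 0 0 0 0.88;0 0 0 0 0 0 0.88;0 0 0 0 0 0 0.88;0 0 0 0 0 0 0.88;0 0 0 0 0 0 0.88;0 0 0 0 0 0 0.88;0 0 0 0 0 0 0.88;0 0 0 0 0 0 0.88;0 0 0 0 0 0 0.88;0 0 0 0 0 0 0.88;0 0 0 0 0 0 0.88;0 0 0 0 0 0 0.88;0 0 0 0 0 0 0.88;0 0 0 0 0 0 0.88;0 0 0 0 0 0 0.88;0 0 0 0 0 0 0.88")

```text
time: 29.6
tool_pos: [0.4636, 0.2493, 0.3358]
tool_rot: [0.216, 0.005, 0.976, -0.001]
contact_force: [0.8, -0.2, -0.3]
finger_gap: 0.882
gripper_force: 0.0
```

Request:
step_arm(motion="0 0 0 0 0 0 0.88;0 0 0 0 0 0 0.88;0 0 0 0 0 0 0.88;0 0 0 0 0 0 0.88;0 0 0 0 0 0 0.88;0 0 0 0 0 0 0.88;0 0 0 0 0 0 0.88;0 0 0 0 0 0 0.88;0 0 0 0 0 0 0.88;0 0 0 0 0 0 0.88;0 0 0 0 0 0 0.88;0 0 0 0 0 0 0.88;0 0 0 0 0 0 0.88;0 0 0 0 0 0 0.88;0 0 0 0 0 0 0.88;0 0 0 0 0 0 0.88;0 0 0 0 0 0 0.88;0 0 0 0 0 0 0.88;0 0 0 0 0 0 0.88;0 0 0 0 0 0 0.88")

```text
time: 31.6
tool_pos: [0.4636, 0.2493, 0.3358]
tool_rot: [0.216, 0.005, 0.976, -0.001]
contact_force: [0.1, -0.9, -1.0]
finger_gap: 0.877
gripper_force: 0.0
```

Request:
step_arm(motion="0 0 0 0 0 0 0.88;0 0 0 0 0 0 0.88;0 0 0 0 0 0 0.88;0 0 0 0 0 0 0.88;0 0 0 0 0 0 0.88;0 0 0 0 0 0 0.88;0 0 0 0 0 0 0.88;0 0 0 0 0 0 0.88;0 0 0 0 0 0 0.88;0 0 0 0 0 0 0.88;0 0 0 0 0 0 0.88;0 0 0 0 0 0 0.88;0 0 0 0 0 0 0.88;0 0 0 0 0 0 0.88;0 0 0 0 0 0 0.88;0 0 0 0 0 0 0.88;0 0 0 0 0 0 0.88;0 0 0 0 0 0 0.88;0 0 0 0 0 0 0.88;0 0 0 0 0 0 0.88")

```text
time: 33.6
tool_pos: [0.4636, 0.2493, 0.3359]
tool_rot: [0.216, 0.005, 0.976, -0.001]
contact_force: [0.0, 0.6, -0.2]
finger_gap: 0.878
gripper_force: 0.0
```

```bash
cat > still.py <<'E'
from rem import *
I=[manip.capture("scene") for _ in range(8)]
f=[c["img"].astype(int) for c in I]
print(manip.sense()["time"],[float(np.abs(x-f[0])[200:265,300:332].mean().round(2)) for x in f[1:]],float(np.abs(f[1]-f[0])[300:365,200:232].mean().round(2)))
hsv=cv2.cvtColor(f[0].astype(np.uint8),cv2.COLOR_BGR2HSV)
m=cv2.inRange(hsv,(60,70,30),(95,255,255));m[:,:295]=0;ys,xs=np.where(m>0);print("mask",xs.min(),xs.max(),ys.min(),ys.max(),len(xs))
E
python3 still.py
```

```text
34.0 [1.19, 1.2, 1.24, 1.21, 1.19, 1.23, 1.18] 0.68
mask 302 399 31 259 465
```

```bash
python3 -c "
from workcell import manip
print(manip.sign_off())"
```

```text
the job is handed in; nothing more can be done
None
```

The mint-green plaque now hangs still by its hole on the empty middle peg with its colours facing outwards, the bystanders show no movement in the scene camera, and I handed the job in at about 34 s of the 70 s allowed (no verdict was returned).

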